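# Lock a microphone tube in the cross-drilling jig

## Robot

A 7-joint arm with a two-finger parallel gripper is mounted at the origin on a cart in front of the work surface, level with it; the furniture and walls round the work are solid. World frame = base frame: x ahead of the robot, y to its left, z up, the work surface at z = 0. Lengths are in m, angles in rad, forces in N, time in s.
With the tool pointing down it reaches from about 0.425 to 1.025 m from the base axis. Payload 9.4 kg.
Tool frame: the origin (TCP) lies at the very end of the fingers, on their centre line; the grasp point (between the pads) lies behind it (arm.tcp_to_grasp is the z of the grasp point in the tool frame, in m); z points along the fingers, y is the direction in which the jaws open and shut (so a half turn about z gives the same grasp; the last joint's range is limited). The gripper opens to 93 mm and grips with 3 to 60 N. Pads are 15 mm wide; open, the fingers measure 128 mm over their backs; the gripper's body (75 mm by 188 mm) begins 65 mm behind the grasp point.
Start: joints at [-1.361, 0.599, -0.003, 1.599, 0.002, 0.943, -0.08], TCP at [0.205, 0.695, 0.219] pointing down, gripper open.
Joint ranges: [-2.57, 2.57], [-0.35, 1.97], [-1.29, 1.29], [0.11, 2.56], [-1.05, 4.19], [0.11, 1.86], [-2.63, 2.63]. Speed limits (rad/s): [2.22, 2.22, 3.01, 3.01, 3.14, 3.14, 3.14].

## Interface

Orientations are given as a unit quaternion [x, y, z, w].
In Python, from plant import arm, camera, get_calibration gives the robot as it stands.
- The arm moves only by the tool drive_tool, never from a script. Its argument "increments" is a list of rows, each a list of 2 entries, a list of its own where there are three numbers: the shift along the tool's x, y, z in m, then the turn, a rotation vector about the tool's x, y, z in rad. A call has 1 to 5 rows; each row is the pose to reach, as a shift and turn from the pose commanded when the call began, along the tool's axes at that moment; what a row does not reach only later rows make up. A row lasts 1/10 s, in which the tool goes at most 50 mm and 8.59 degrees, less where a joint would pass 70% of its speed; a pose out of reach is approached as far as the arm can. A call with a gripper value outside its range is refused whole. "fingers" is the closure, from 0 (fully open) to 1 (shut), set as the call begins (left out, the last holds). The fingers move at their own pace and stop on an object; the grip force is fixed at half the most. Time passes only in rows, so rows that repeat a pose let the fingers close. It gives the time, the measured TCP pose, the force and the opening at its end, in the units of the state.
- arm.sense(): the state, without advancing time (a new reading comes with each control period).
- camera(name): name is "scene" or "top"; returns (picture, depth): 400x640x3 uint8, blue, green, red; 400x640 float32, m along the optical axis (not along the pixel's ray), 0 where there is no reading.
- get_calibration(name): a dict with "intrinsics" (3x3 intrinsics, pixels), "R" (3x3) and "t" (3): a world point X has camera coordinates R X + t. Camera axes: x right, y down, z forward; pixel columns grow to the right and rows downward; lengths in m; the calibration is good to about 2 mm. A picture is of the moment at which its call begins. get_calibration takes no time and is no camera call.
- arm.finish_job(): hands the job in, once; it reports no verdict.
The state is a dict: "clock": time; "joint_pos": joint angles; "joint_vel": joint speeds; "tau": joint torques, N m; "eef_pos": TCP position; "tool_rot": TCP orientation; "ft_force": force on the tool from outside, world axes, zero at the start; "torque": the same for the moment, N m; "grip_width": opening from 0.0 (shut) to 1.0 (fully open).
Only numpy, scipy, OpenCV 4.12 (cv2) and the standard library are available. Lean on these libraries where they do the work, as an engineer would, in place of code of your own. Each camera call takes 0.05 s, during which the arm holds its last target. There are 200 camera calls.

## Task

Get the brass microphone tube ready for cross-drilling: with closed fingertips, push on its near end so that it slides along the vee block until its far end is hard up against the jig's end stop. Then, again with closed fingertips, push the clamp lever's black knob clockwise past the first click (yellow dot, which only nips the tube) and all the way to the second stop (red dot), so that the tube stays locked against the end stop. Only push: do not grip the tube or the knob, do not lift the tube out of the vee, and leave the steel sleeve, nickel ring and tape roll beside the jig where they stand.

Things in the scene. Friction and masses are not known exactly. Their poses are not given: they have to be found in the camera images.
- jig: Drilling jig, fixed. Frame: origin on the bench top, x along the vee block towards the end stop (away from the robot), y left, z up. In mm: grey base x -56..89, y -52..52, 10 high; steel vee block x -45..60, y -21..21, top at z 32; drill-bush arm over the vee x -31..-9, top z 62; clamp bridge x 17..43, y -41..41, top z 70, with a steel index plate (radius 39) and the lever on it.
- jig_stop (a point): Centre of the end stop's steel button face, at [60, 0, 34] mm in the jig's frame; the tube's far end must rest on it. Same axes as the jig.
- jig_hub (a point): Point on the lever's upright axis, at [30, 0, 80] mm in the jig's frame; the lever hub reaches 99 mm above the bench.
- tube_near (a point): Centre of the near end face of the brass tube (20 mm diameter, 123 mm long, 90 g, bore about 16 mm), which lies in the vee, its axis 34 mm above the bench; z of this frame runs along the tube to its far end. Starts 12 to 30 mm short of the stop; when home this end is at jig x -63 mm, 18 mm outside the vee block. Pushing takes under 3 N.
- tube_far (a point): Centre of the tube's far end face, 123 mm along the tube from tube_near.
- lever_knob (a point): Centre of the upright black knob on the end of the clamp lever: 19 mm diameter, spans 95 to 124 mm above the bench (this point 110 mm), 72 mm from the hub axis. The lever arm below it is 12 mm wide, 81 to 90 mm above the bench. x of this frame points outward along the arm, z up.
- jig_lever (a joint): Lever angle (rad), clockwise from above: 0 open (white dot; arm 105 deg left of the jig's x), 0.60 first click (yellow; sprung notch, pad nips with 1 N), 1.20 second stop (red; rigid, arm 36 deg left of x, pad clamps with 12 N). At the knob about 8 N moves it from open, it then snaps to the first click; about 8 N leaves that notch; past 0.95 it snaps home. Released, it stays at each of the three.
- jig_pad: Round pressure pad, 18 mm diameter, black rubber face, under the clamp bridge above the tube; the lever lowers it 7 mm in all. Origin: centre of its lower face.
- tube: The brass tube itself; origin at the centre of its near end face, z along it towards the far end.
- sample: Bystander: finished steel sleeve with two vent holes, 17 mm diameter, 64 mm tall, standing loose to the right of the jig; origin at the centre of its underside.
- mount: Bystander: nickel ring mount, 32 mm diameter, 28 mm tall, loose to the right of the jig; origin at the centre of its underside.
- tape: Bystander: roll of yellow tape lying flat, 63 mm diameter, 19 mm tall, loose to the right of the jig; origin at the centre of its underside.
Mind the look-alikes: they are no part of the job. What is shaped like the jig but purple is not meant.

How it is judged:
On the way, in this order (a step that is already met when the one before it is completed fails the run):
1. the tube's far end rests against the end stop while the lever has not yet passed its first click (x of tube_far in the frame of jig above 0.0575 m and value of joint jig_lever below 0.75 rad), for 0.2 s.
2. the lever stands at its second stop (value of joint jig_lever above 1.13 rad), for 0.2 s.
At the end, for the whole second after the job is handed in: The tube lies in the vee with its far end within 2.5 mm of the end stop, the lever rests at its second stop (at least 1.13 of 1.20 rad), the pad clamps the tube with more than 6 N, and nothing moves (x of tube_far in the frame of jig above 0.0575 m and z of each of tube_far, tube_near in the frame of jig below 0.038 m and value of joint jig_lever above 1.13 rad and contact force between jig_pad and tube above 6 N and linear speed of tube below 0.01 m/s and velocity of joint jig_lever below 0.05 rad/s); the robot touches nothing.
It fails at once if the brass tube is lifted out of the vee or tipped (z of any of tube_near, tube_far in the frame of jig above 0.042 m or z of any of tube_near, tube_far in the frame of jig below 0.024 m).
It fails at once if the tube is pinched or dragged along its length instead of being pushed on its near end (contact force between the fingers and tube above 1 N and z of the grasp point in the frame of tube_near above 0.015 m).
It fails at once if the lever's knob is taken between the fingers instead of being pushed (horizontal distance between the grasp point and lever_knob below 0.007 m and height (world z) of the grasp point below 0.12 m).
It fails at once if a bystander (steel sleeve, nickel ring, tape roll) is knocked over or moved more than 15 mm (distance of any of sample, mount, tape from where it was at the start of the episode above 0.015 m or angle between any of sample, mount, tape's own z axis and vertical above 0.4 rad).
It also fails if it takes over 45 s, if anything falls off the work surface, if the arm or the gripper's body presses on something with over 40 N, if the wrist force passes 120 N, or if a joint passes its speed limit or range.

## Working session

There is one attempt and no reset: what is moved stays moved. The work goes in short steps, Python scripts to look and compute and a tool call to move; the robot and the scene stay as the last step left them, time stands still between calls to the robot, and variables do not carry over. Pictures are saved under pics/ and viewed, about 8 in all and at most 12, crops included, and the job is handed in when it is done.

Besides the shell and the picture viewer there is one more tool, called as a command line: name --argument value ..., lists and objects as JSON in quotes. drive_tool: Moves the arm, as the interface text tells. Its arguments: {"type":"object","properties":{"increments":{"type":"array","items":{"type":"array"}},"fingers":{"type":"number"}},"required":["increments"]}

```bash
mkdir -p pics; ls
cat > h.py <<'E'
import numpy as np, cv2
from plant import arm, camera, get_calibration
def cal(n):
    c=get_calibration(n); return [np.array(c[k],float) for k in ("intrinsics","R","t")]
def ray(n,u,v,z):
    K,R,t=cal(n); C=-R.T@t; d=R.T@np.linalg.inv(K)@np.array([u,v,1.]); return C+d*(z-C[2])/d[2]
def cloud(n,D):
    K,R,t=cal(n); v,u=np.mgrid[:D.shape[0],:D.shape[1]]
    P=np.stack([(u-K[0,2])/K[0,0]*D,(v-K[1,2])/K[1,1]*D,D],-1); return (P-t)@R
def proj(n,X):
    K,R,t=cal(n); p=K@(R@np.array(X)+t); return p[:2]/p[2]
E
python3 - <<'E'
from h import *
for n in("scene","top"):
    p,d=camera(n); cv2.imwrite(f"pics/{n}0.png",p); np.save(n+"0.npy",d)
    K,R,t=cal(n); print(n,K[0,0],-R.T@t,R[2])
print(arm.sense(), arm.tcp_to_grasp)
E
```

```text
pics
scene 462.71743572379006 [ 0.16166348 -0.65302559  0.64499047] [ 0.47918454  0.60634834 -0.63460528]
top 432.59414426377015 [ 0.47157419 -0.14774468  0.93932933] [ 1.44570472e-01 -3.62532008e-04 -9.89494440e-01]
{'clock': 0.1, 'joint_pos': array([-1.36070629,  0.60003787, -0.0025334 ,  1.60006547,  0.0017784 ,
        0.94292433, -0.07978846]), 'joint_vel': array([ 0.00168121, -0.00335812, -0.0008762 , -0.00070976, -0.00062423,
        0.0010567 ,  0.0003098 ]), 'tau': array([ 5.70404358e-03, -7.66557956e+01,  1.50260031e+00, -2.52936351e+01,
       -5.22811781e-02,  1.36582353e-02,  4.30300531e-05]), 'eef_pos': array([0.20497066, 0.6949468 , 0.21784615]), 'tool_rot': array([ 1.42879763e-01,  9.89739794e-01, -7.15170691e-04, -4.19365190e-05]), 'ft_force': array([-0.32759645,  0.59162117, -0.47038149]), 'torque': array([-0.04598986, -0.03129022,  0.01772133]), 'grip_width': 1.004330938037074} -0.0188
```

View pics/scene0.png

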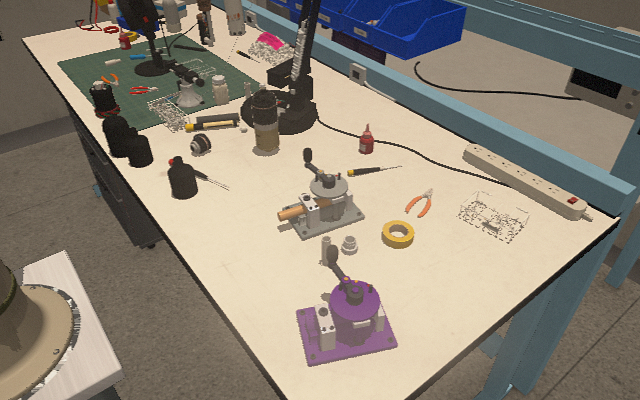

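View pics/top0.png

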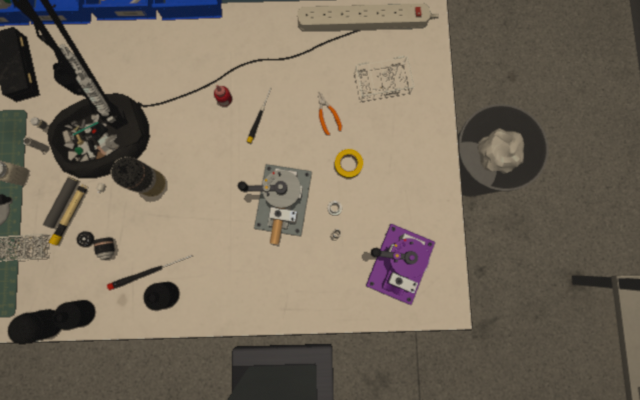

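Both views show the grey jig at top ≈(283,200), with the tube's near end at (275,243) and the knob at (243,187). The purple look-alike is at (402,263) and the bystanders are at (348,163), (335,208) and (336,235). Next I measure the jig.

Run:
```python
from h import *
p=cv2.imread("pics/top0.png"); D=np.load("top0.npy"); P=cloud("top",D)
print("bench z",np.median(P[280:310,200:320,2]))
cv2.imwrite("pics/crop0.png",cv2.resize(p[150:265,225:365],None,fx=5,fy=5,interpolation=cv2.INTER_CUBIC))
# base: everything 5..14 mm high in window
roi=np.zeros(D.shape,bool); roi[150:262,236:322]=1
m=roi&(P[...,2]>0.005)&(P[...,2]<0.014)
Q=P[m]; print("base n",len(Q),"rect xy",cv2.minAreaRect(Q[:,:2].astype(np.float32)))
hsv=cv2.cvtColor(p,cv2.COLOR_BGR2HSV)
b=roi&(hsv[...,0]>5)&(hsv[...,0]<22)&(hsv[...,1]>110)&(P[...,2]>0.02)
b[:215]=0
n,l,s,c=cv2.connectedComponentsWithStats(b.astype(np.uint8)); k=1+s[1:,4].argmax(); print("tube px",s[k],c[k])
T=P[l==k]; print("tube z max",np.percentile(T[:,2],[5,50,95]),cv2.minAreaRect(T[:,:2].astype(np.float32)))
v,u=np.nonzero(l==k); R=np.array([ray("top",a,bb,.040)[:2] for a,bb in zip(u,v)],np.float32); print("rect z40",cv2.minAreaRect(R), cv2.boxPoints(cv2.minAreaRect(R)))
print("top pts", T[T[:,2]>.042].mean(0))
for lo,hi in((.112,.13),(.092,.103),(.068,.08),(.058,.065)):
    q=P[roi&(P[...,2]>lo)&(P[...,2]<hi)]; print(lo,len(q),q.mean(0) if len(q) else 0,np.ptp(q,axis=0) if len(q) else 0)
```

```text
bench z -7.231801485530855e-05
base n 1341 rect xy ((0.6114209294319153, -0.07021688669919968), (0.1815289855003357, 0.17248542606830597), 3.885300397872925)
tube px [270 220  12  24 207] [275.72463768 231.50724638]
tube z max [0.03807348 0.04240042 0.04584195] ((0.5014703273773193, -0.0864829570055008), (0.12808652222156525, 0.04670059680938721), 43.95541763305664)
rect z40 ((0.5335873961448669, -0.056234121322631836), (0.01814567856490612, 0.04958149045705795), 79.82014465332031) [[ 0.5075834  -0.06078265]
 [ 0.5563843  -0.06954562]
 [ 0.5595914  -0.05168559]
 [ 0.51079047 -0.04292262]]
top pts [ 0.53225467 -0.05956321  0.06835237]
0.112 77 [ 0.61694673 -0.0015299   0.12180862] [0.01810589 0.01744369 0.01216063]
0.092 146 [ 0.6176343  -0.06341746  0.09454676] [0.04033312 0.07823496 0.00964759]
0.068 914 [ 0.6166676  -0.07561073  0.07486128] [0.07654861 0.08151148 0.01171116]
0.058 162 [ 0.56725672 -0.07339603  0.06003476] [0.06330941 0.06671712 0.0065208 ]
```

View pics/crop0.png

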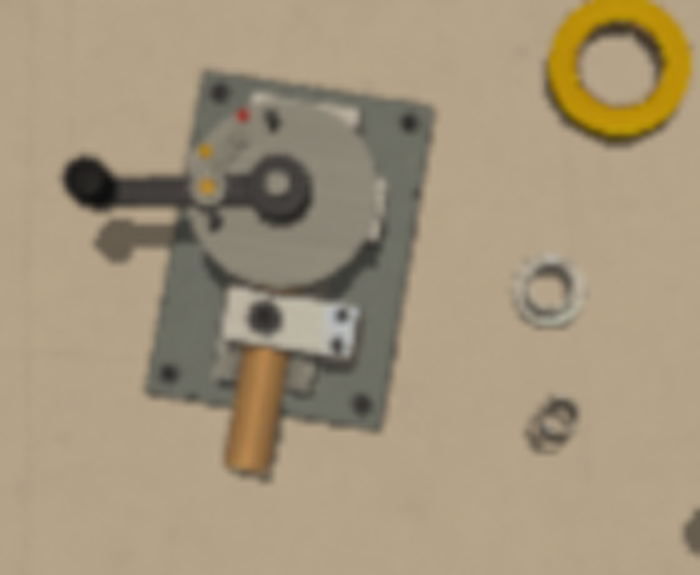

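Run:
```python
from h import *
f=lambda x,y,z:ray("top",(x-2)/5+225,(y-2)/5+150,z)
c=np.array([f(*q,.010)[:2] for q in((205,70),(433,105),(382,430),(148,393))])
print(c, [np.linalg.norm(c[i]-c[(i+1)%4]) for i in range(4)])
ax=(c[0]+c[1]-c[2]-c[3]); yaw=np.arctan2(ax[1],ax[0]); ay=(c[0]+c[3]-c[1]-c[2]); yaw2=np.arctan2(-ay[0],ay[1])
print("yaw",yaw,yaw2)
ctr=c.mean(0); X=np.array([np.cos(yaw),np.sin(yaw)]);Y=np.array([-X[1],X[0]]); o=ctr-X*.0165
print("origin",o,"hub pred",o+X*.03,"stop",o+X*.06,"near home",o-X*.063)
print("hub meas",f(280,186,.099),"knob meas",f(86,182,.124))
P=cloud("top",np.load("top0.npy"))[150:265,225:322]
for lo,hi in((.0955,.103),(.117,.13)):
  q=P[(P[...,2]>lo)&(P[...,2]<hi)]; print(lo,len(q),np.median(q,0))
print("knob pred", o+X*.03+.072*np.array([np.cos(yaw+np.radians(105)),np.sin(yaw+np.radians(105))]))
# tube top strip
for y in(370,420,455):
  pass
a=f(226,468,.034);b=f(268,474,.034); print("tube near edges",a,b); a2=f(239,360,.034);b2=f(284,360,.034); print(a2,b2)
n=(a+b)[:2]/2; print("near in jig",(n-o)@X,(n-o)@Y)
# bench pixels sleeve etc in jig
for nm,q in dict(sleeve=(552,425,.064),ring=(550,292,.028),tape=(620,67,.019)).items(): print(nm,f(*q))
```

```text
[[ 0.68517127 -0.0326715 ]
 [ 0.66662731 -0.13242566]
 [ 0.52521114 -0.10698845]
 [ 0.54390034 -0.00674906]] [np.float64(0.10146315119006456), np.float64(0.14368570973796407), np.float64(0.10196676673153501), np.float64(0.14362955571165117)]
yaw -0.17972337823825274 -0.1840645444444007
origin [ 0.58899328 -0.06675917] hub pred [ 0.61851007 -0.07212189] stop [ 0.64802687 -0.07748462] near home [ 0.52700801 -0.05549745]
hub meas [ 0.61712671 -0.07278892  0.099     ] knob meas [ 0.6164624 -0.0008131  0.124    ]
0.0955 37 [ 0.61664516 -0.07150444  0.09750469]
0.117 71 [ 0.61672299 -0.00094635  0.12256521]
knob pred [ 6.12607234e-01 -3.64271171e-04]
tube near edges [ 0.5098549  -0.04270633  0.034     ] [ 0.50687821 -0.06017195  0.034     ]
[ 0.55481372 -0.04867526  0.034     ] [ 0.55428167 -0.06756087  0.034     ]
near in jig -0.08206665519812639 0.0006606496381771265
sleeve [ 0.52218309 -0.17803482  0.064     ]
ring [ 0.58056301 -0.18029871  0.028     ]
tape [ 0.6792596  -0.21430078  0.019     ]
```

```bash
cat >> h.py <<'E'
O=np.array([.5883,-.0672]); YAW=-.181
X=np.array([np.cos(YAW),np.sin(YAW)]); Y=np.array([-X[1],X[0]])
from scipy.spatial.transform import Rotation as Rn
def go(x,y,z,jig=True,yaw=None):
    s=arm.sense(); R=Rn.from_quat(s["tool_rot"]); p=s["eef_pos"]
    t=np.array([*(O+X*x+Y*y),z]) if jig else np.array([x,y,z])
    print("t",s["clock"],"pos",p.round(4),"jig",((p[:2]-O)@X).round(4),((p[:2]-O)@Y).round(4),"F",s["ft_force"].round(1),"grip",round(s["grip_width"],3))
    print("shift",R.inv().apply(t-p).round(4), "toolx yaw",np.degrees(np.arctan2(*R.apply([1,0,0])[[1,0]])).round(2))
    if yaw is not None:
        T=Rn.from_matrix(np.array([[np.cos(yaw),np.sin(yaw),0],[np.sin(yaw),-np.cos(yaw),0],[0,0,-1]])); print("turn",(R.inv()*T).as_rotvec().round(4))
E
python3 - <<'E'
from h import *
go(-.115,0,.22,yaw=np.pi+YAW)
for n in("top","scene"):
  P=cloud(n,np.load(n+"0.npy")).reshape(-1,3); P=P[(abs(P)<2).all(1)]
  for y in np.arange(-.1,.9,.1):
    q=P[(abs(P[:,1]-y)<.06)&(P[:,0]>.2)&(P[:,0]<.62)&(P[:,2]<1)]
    if len(q): i=q[:,2].argmax(); print(n,round(y,1),np.percentile(q[:,2],99.8).round(3),q[i].round(3))
E
```

```text
t 0.1 pos [0.205  0.6949 0.2178] jig -0.5143 0.6807 F [-0.3  0.6 -0.5] grip 1.004
shift [-0.4689 -0.6348 -0.0012] toolx yaw 163.57
turn [-0.0014  0.     -0.1057]
top -0.1 0.939 [ 0.472 -0.148  0.939]
top 0.0 0.123 [ 0.614 -0.004  0.127]
top 0.1 0.062 [0.412 0.159 0.068]
top 0.2 0.135 [0.619 0.214 0.145]
top 0.3 0.089 [0.38  0.35  0.093]
top 0.4 0.097 [0.358 0.424 0.099]
top 0.5 0.1 [0.608 0.476 0.104]
top 0.6 0.013 [0.579 0.54  0.013]
scene -0.1 0.095 [ 0.614 -0.072  0.101]
scene 0.0 0.124 [0.618 0.005 0.125]
scene 0.1 0.06 [0.405 0.16  0.064]
scene 0.2 0.133 [0.619 0.216 0.146]
scene 0.3 0.088 [0.375 0.349 0.093]
scene 0.4 0.095 [0.368 0.42  0.097]
scene 0.5 0.105 [0.602 0.559 0.106]
scene 0.6 0.109 [0.579 0.633 0.111]
scene 0.7 0.23 [0.229 0.749 0.237]
scene 0.8 0.236 [0.257 0.763 0.303]
```

drive_tool --increments '[[[-0.03,-0.03,0],[0,0,-0.05]],[[-0.06,-0.06,0],[0,0,-0.1057]],[[-0.09,-0.095,0],[0,0,-0.1057]],[[-0.12,-0.13,0],[0,0,-0.1057]],[[-0.145,-0.165,0],[0,0,-0.1057]]]' --fingers 1

```text
clock: 0.6
eef_pos: [0.2985, 0.4939, 0.2183]
tool_rot: [0.091, 0.996, -0.0, 0.0]
ft_force: [1.7, -0.2, 0.0]
grip_width: 0.619
```

```bash
python3 -c "
from h import *
go(-.115,0,.20,yaw=np.pi+YAW); print(arm.sense()['joint_pos'])"
```

```text
t 0.6 pos [0.2985 0.4939 0.2183] jig -0.386 0.4998 F [ 1.7 -0.2  0. ] grip 0.619
shift [-0.2715 -0.4995  0.0187] toolx yaw 169.58
turn [-0.0007  0.0003 -0.0009]
[-1.09751328  0.42274996 -0.03934709  1.94288698  0.02373006  0.77695036
  0.23856972]
```

drive_tool --increments '[[[-0.025,-0.042,0],[0,0,0]],[[-0.05,-0.084,0],[0,0,0]],[[-0.075,-0.126,0],[0,0,0]],[[-0.1,-0.168,0],[0,0,0]],[[-0.125,-0.21,0],[0,0,0]]]'

```text
clock: 1.1
eef_pos: [0.3829, 0.2651, 0.2186]
tool_rot: [0.09, 0.996, -0.0, 0.0]
ft_force: [1.2, 0.4, 0.9]
grip_width: 0.19
```

drive_tool --increments '[[[-0.025,-0.042,0],[0,0,0]],[[-0.05,-0.084,0],[0,0,0]],[[-0.075,-0.126,0],[0,0,0]],[[-0.1,-0.168,0],[0,0,0]],[[-0.125,-0.21,0],[0,0,0]]]'

```text
clock: 1.6
eef_pos: [0.468, 0.036, 0.2187]
tool_rot: [0.09, 0.996, 0.0, 0.0]
ft_force: [1.6, 0.6, 0.1]
grip_width: 0.006
```

```bash
python3 -c "
from h import *
go(-.115,0,.022,yaw=np.pi+YAW); print(arm.sense()['joint_pos'])"
```

```text
t 1.6 pos [0.468  0.036  0.2187] jig -0.1369 0.0799 F [1.6 0.6 0.1] grip 0.006
shift [-0.0219 -0.0799  0.1967] toolx yaw 169.63
turn [0.0001 0.0001 0.    ]
[-0.23880342  0.29543206  0.05243734  2.17026428 -0.02447354  0.6762785
  1.22029522]
```

drive_tool --increments '[[[-0.005,-0.03,0.03],[0,0,0]],[[-0.01,-0.06,0.06],[0,0,0]],[[-0.01,-0.06,0.09],[0,0,0]],[[-0.01,-0.06,0.09],[0,0,0]]]'

```text
clock: 2.0
eef_pos: [0.4649, -0.0238, 0.126]
tool_rot: [0.091, 0.996, -0.0, -0.003]
ft_force: [-0.2, -0.1, 0.2]
grip_width: 0.004
```

```bash
python3 -c "
from h import *
go(-.115,0,.022,yaw=np.pi+YAW)"
```

```text
t 2.0 pos [ 0.4649 -0.0238  0.126 ] jig -0.1292 0.0205 F [-0.2 -0.1  0.2] grip 0.004
shift [-0.0148 -0.0203  0.104 ] toolx yaw 169.51
turn [-0.0015 -0.0054 -0.002 ]
```

drive_tool --increments '[[[0,-0.02,0.03],[0,0,0]],[[0,-0.02,0.06],[0,0,0]],[[0,-0.02,0.085],[0,0,0]],[[0,-0.02,0.104],[0,0,0]],[[0,-0.02,0.104],[0,0,0]]]'

```text
clock: 2.5
eef_pos: [0.463, -0.0417, 0.0238]
tool_rot: [0.09, 0.996, 0.0, -0.001]
ft_force: [-0.4, 0.8, 0.6]
grip_width: 0.01
```

```bash
python3 -c "
from h import *
go(-.092,0,.022,yaw=np.pi+YAW)
for n in('top','scene'):
  p,d=camera(n); cv2.imwrite('pics/'+n+'1.png',p); np.save(n+'1.npy',d)
a=cv2.imread('pics/top1.png')[190:290,225:325]; b=cv2.imread('pics/scene1.png')[140:260,240:390]
cv2.imwrite('pics/m1.png',np.hstack([cv2.resize(a,(390,390),interpolation=2),cv2.resize(b,(400,390),interpolation=2)]))"
```

```text
t 2.5 pos [ 0.463  -0.0417  0.0238] jig -0.1278 0.0026 F [-0.4  0.8  0.6] grip 0.01
shift [-0.0358 -0.0026  0.0017] toolx yaw 169.71
turn [-0.0001 -0.0024  0.0014]
```

View pics/m1.png

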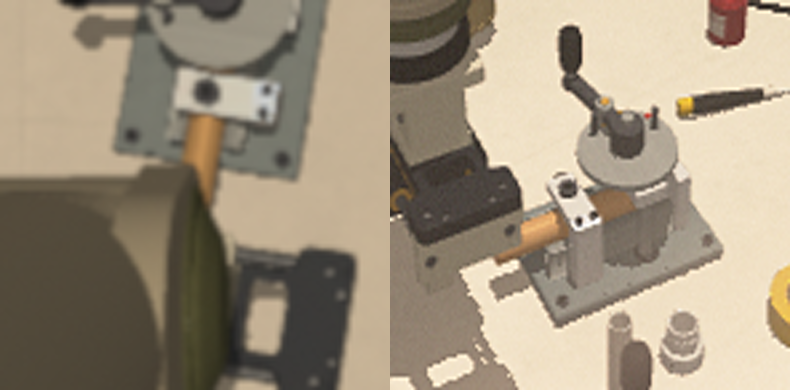

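The fingers stand closed behind the tube's near end, in line with its axis, and the gripper body is clear of the bush arm and knob. Now I push slowly.

drive_tool --increments '[[[-0.01,-0.0025,0.001],[0,0,0]],[[-0.02,-0.0025,0.001],[0,0,0]],[[-0.03,-0.0025,0.001],[0,0,0]],[[-0.035,-0.0025,0.001],[0,0,0]],[[-0.04,-0.0025,0.001],[0,0,0]]]'

```text
clock: 3.1
eef_pos: [0.5025, -0.0523, 0.0239]
tool_rot: [0.091, 0.996, 0.0, -0.0]
ft_force: [-1.4, 0.7, 0.3]
grip_width: 0.005
```

drive_tool --increments '[[[-0.003,0,0],[0,0,0]],[[-0.006,0,0],[0,0,0]],[[-0.009,0,0],[0,0,0]],[[-0.012,0,0],[0,0,0]]]'

```text
clock: 3.5
eef_pos: [0.5138, -0.0543, 0.0236]
tool_rot: [0.09, 0.996, 0.0, -0.0]
ft_force: [-1.0, 0.2, 1.3]
grip_width: 0.005
```

```bash
python3 -c "
from h import *
go(-.0705,0,.022,yaw=np.pi+YAW)"
```

```text
t 3.5 pos [ 0.5138 -0.0543  0.0236] jig -0.0756 -0.0007 F [-1.   0.2  1.3] grip 0.005
shift [-0.0051  0.0007  0.0016] toolx yaw 169.63
turn [-0.     -0.0005  0.    ]
```

drive_tool --increments '[[[-0.002,0,0],[0,0,0]],[[-0.004,0,0],[0,0,0]],[[-0.005,0,0],[0,0,0]],[[-0.006,0,0],[0,0,0]]]'

```text
clock: 3.9
eef_pos: [0.5175, -0.0551, 0.0235]
tool_rot: [0.09, 0.996, 0.0, -0.002]
ft_force: [-9.0, 2.0, 7.0]
grip_width: 0.005
```

drive_tool --increments '[[[-0.001,0,0],[0,0,0]],[[-0.002,0,0],[0,0,0]],[[-0.002,0,0],[0,0,0]]]'

```text
clock: 4.2
eef_pos: [0.5175, -0.0551, 0.0234]
tool_rot: [0.09, 0.996, 0.0, -0.004]
ft_force: [-11.4, 3.4, 9.9]
grip_width: 0.007
```

```bash
python3 -c "
from h import *
go(-.0705,0,.022,yaw=np.pi+YAW)"
```

```text
t 4.2 pos [ 0.5175 -0.0551  0.0234] jig -0.0718 -0.0009 F [-11.4   3.4   9.9] grip 0.007
shift [-0.0013  0.0009  0.0014] toolx yaw 169.66
turn [-0.0006 -0.0076  0.0006]
```

The push force jumps to 11 N and the tool stops moving, at about the expected home position. I back off and check.

drive_tool --increments '[[[0.01,0,0],[0,0,0]],[[0.03,0,0],[0,0,0]],[[0.05,0,-0.01],[0,0,0]],[[0.05,0,-0.05],[0,0,0]],[[0.05,0,-0.1],[0,0,0]]]'

```text
clock: 4.7
eef_pos: [0.4715, -0.0467, 0.1235]
tool_rot: [0.09, 0.996, -0.0, -0.001]
ft_force: [1.6, -0.2, -0.5]
grip_width: 0.005
```

drive_tool --increments '[[[0,0.03,-0.03],[0,0,0]],[[0,0.07,-0.06],[0,0,0]],[[0,0.11,-0.06],[0,0,0]],[[0,0.15,-0.06],[0,0,0]],[[0,0.19,-0.06],[0,0,0]]]'

```text
clock: 5.2
eef_pos: [0.5076, 0.1419, 0.1843]
tool_rot: [0.091, 0.996, 0.001, 0.001]
ft_force: [1.6, -0.4, -0.1]
grip_width: 0.006
```

```bash
python3 -c "
from h import *
go(-.0705,0,.022,yaw=np.pi+YAW)
for n in('top','scene'):
  p,d=camera(n); cv2.imwrite('pics/'+n+'2.png',p); np.save(n+'2.npy',d)
a=cv2.imread('pics/top2.png')[150:270,230:330]; b=cv2.imread('pics/scene2.png')[140:260,265:385]
cv2.imwrite('pics/m2.png',np.hstack([cv2.resize(a,(400,480),interpolation=2),cv2.resize(b,(400,480),interpolation=2)]))"
```

```text
t 5.2 pos [0.5076 0.1419 0.1843] jig -0.117 0.1911 F [ 1.6 -0.4 -0.1] grip 0.006
shift [-0.0462 -0.1913  0.1622] toolx yaw 169.61
turn [ 0.0014  0.0026 -0.0003]
```

View pics/m2.png

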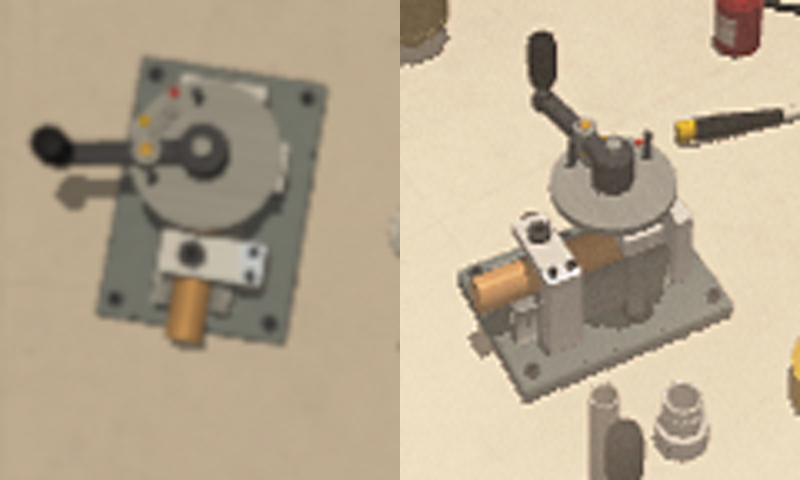

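Near end is now about 18.7 mm further in (jig x ≈ -63), tube level, lever still open and bystanders untouched. Next is the lever.

```bash
cat >> h.py <<'E'
H=np.array([.618,-.072])
def lev(deg,gap=0.,z=.104):   # world lever angle -> TCP pose pushing knob clockwise
    a=np.radians(deg); u=np.array([np.cos(a),np.sin(a)]); n=np.array([u[1],-u[0]])
    return [*(H+.072*u-(.017+gap)*n),z], a-np.pi/2+np.pi
E
python3 -c "
from h import *
p,y=lev(90.5,.025,.184); go(*p,jig=False,yaw=y); print(p)
p,d=camera('top');P=cloud('top',d)[150:265,225:322]
q=P[(P[...,2]>.117)&(P[...,2]<.13)]; print('knob',np.median(q,0))"
```

```text
t 5.3 pos [0.5081 0.1463 0.1838] jig -0.1173 0.1956 F [-0.4 -0.6  0.3] grip 0.005
shift [-0.0917 -0.1328 -0.0004] toolx yaw 170.02
turn [ 0.0034  0.0027 -0.1829]
[np.float64(0.5753732886754218), np.float64(-0.0003692560303113744), 0.184]
knob [ 0.61684959 -0.00094937  0.12265404]
```

drive_tool --increments '[[[-0.025,-0.037,0],[0,0,-0.09]],[[-0.05,-0.073,0],[0,0,-0.181]],[[-0.073,-0.106,0],[0,0,-0.181]],[[-0.092,-0.133,0],[0,0,-0.181]],[[-0.092,-0.133,0],[0,0,-0.181]]]'

```text
clock: 5.85
eef_pos: [0.5745, -0.0142, 0.1836]
tool_rot: [0.004, 1.0, -0.001, 0.001]
ft_force: [-0.3, 0.4, -0.2]
grip_width: 0.005
```

drive_tool --increments '[[[0,0,0.03],[0,0,0]],[[0,0,0.06],[0,0,0]],[[0,0,0.08],[0,0,0]],[[0,0,0.08],[0,0,0]]]'

```text
clock: 6.25
eef_pos: [0.5713, -0.0078, 0.1014]
tool_rot: [0.0, 1.0, -0.0, -0.002]
ft_force: [-0.8, 0.5, 0.5]
grip_width: 0.004
```

```bash
python3 -c "
from h import *
p,y=lev(90,.0); go(*p,jig=False,yaw=y); print(p)
R=Rn.from_quat(arm.sense()['tool_rot']);s=arm.sense()['eef_pos']
for d in(90,85,80,75,70,65,60,55,50,45,40,35,30,25,20):
  p,y=lev(d); print(d,R.inv().apply(np.array(p)-s).round(4),round(np.radians(90-d),3))"
```

```text
t 6.25 pos [ 0.5713 -0.0078  0.1014] jig -0.0274 0.0554 F [-0.8  0.5  0.5] grip 0.004
shift [-0.0296  0.0078 -0.0028] toolx yaw 179.96
turn [-0.0004 -0.0042 -0.0006]
[np.float64(0.601), np.float64(1.0409497792752502e-18), 0.104]
90 [-0.0296  0.0078 -0.0028] 0.0
85 [-0.036   0.0091 -0.0028] 0.087
80 [-0.0424  0.0097 -0.0028] 0.175
75 [-0.0489  0.0098 -0.0028] 0.262
70 [-0.0553  0.0093 -0.0029] 0.349
65 [-0.0617  0.0083 -0.0029] 0.436
60 [-0.0679  0.0067 -0.0029] 0.524
55 [-0.074   0.0046 -0.0029] 0.611
50 [-0.0799  0.002  -0.003 ] 0.698
45 [-0.0855 -0.0012 -0.003 ] 0.785
40 [-0.0909 -0.0048 -0.003 ] 0.873
35 [-0.0959 -0.0089 -0.003 ] 0.96
30 [-0.1005 -0.0134 -0.0031] 1.047
25 [-0.1047 -0.0183 -0.0031] 1.134
20 [-0.1085 -0.0235 -0.0031] 1.222
```

drive_tool --increments '[[[-0.015,0.008,-0.003],[0,0,0]],[[-0.025,0.008,-0.003],[0,0,0]],[[-0.03,0.008,-0.003],[0,0,0]],[[-0.036,0.009,-0.003],[0,0,0.087]],[[-0.043,0.01,-0.003],[0,0,0.175]]]'

```text
clock: 6.75
eef_pos: [0.6154, 0.0024, 0.1071]
tool_rot: [0.089, 0.996, 0.0, -0.001]
ft_force: [-1.0, -0.2, -1.9]
grip_width: 0.003
```

```bash
cat > l.py <<'E'
from h import *
s=arm.sense();go(*s['eef_pos'],jig=False)
R=Rn.from_quat(s['tool_rot']);yaw=np.degrees(np.arctan2(*R.apply([1,0,0])[[1,0]]))
for d in range(85,9,-5):
  p,y=lev(d); print(d,R.inv().apply(np.array(p)-s['eef_pos']).round(4),round(np.radians(yaw-90-d),3))
E
python3 l.py
```

```text
t 6.75 pos [0.6154 0.0024 0.1071] jig 0.0141 0.0733 F [-1.  -0.2 -1.9] grip 0.003
shift [0. 0. 0.] toolx yaw 169.76
85 [ 0.0077 -0.0026  0.0031] -0.091
80 [ 0.0015 -0.0008  0.0031] -0.004
75 [-0.0048  0.0004  0.0031] 0.083
70 [-0.0113  0.0011  0.0031] 0.17
65 [-0.0177  0.0012  0.0031] 0.258
60 [-0.0242  0.0008  0.0031] 0.345
55 [-0.0305 -0.0002  0.0031] 0.432
50 [-0.0368 -0.0018  0.0031] 0.519
45 [-0.0429 -0.0039  0.0031] 0.607
40 [-0.0488 -0.0065  0.0031] 0.694
35 [-0.0544 -0.0097  0.003 ] 0.781
30 [-0.0598 -0.0133  0.003 ] 0.869
25 [-0.0648 -0.0173  0.003 ] 0.956
20 [-0.0695 -0.0218  0.003 ] 1.043
15 [-0.0737 -0.0267  0.003 ] 1.13
10 [-0.0775 -0.0319  0.003 ] 1.218
```

drive_tool --increments '[[[-0.005,0.0,0.002],[0,0,0.083]],[[-0.011,0.001,0.002],[0,0,0.17]],[[-0.018,0.001,0.002],[0,0,0.258]],[[-0.024,0.001,0.002],[0,0,0.345]],[[-0.03,0,0.002],[0,0,0.432]]]'

```text
clock: 7.25
eef_pos: [0.6449, -0.0023, 0.1053]
tool_rot: [0.301, 0.954, 0.0, -0.001]
ft_force: [-6.6, 2.9, 5.0]
grip_width: 0.006
```

```bash
python3 l.py
```

```text
t 7.25 pos [ 0.6449 -0.0023  0.1053] jig 0.0439 0.074 F [-6.6  2.9  5. ] grip 0.006
shift [0. 0. 0.] toolx yaw 145.02
85 [ 0.0327 -0.0186  0.0014] -0.523
80 [ 0.0279 -0.0144  0.0014] -0.436
75 [ 0.0226 -0.0106  0.0014] -0.349
70 [ 0.0171 -0.0073  0.0014] -0.261
65 [ 0.0113 -0.0045  0.0013] -0.174
60 [ 0.0052 -0.0023  0.0013] -0.087
55 [-0.001  -0.0005  0.0013] 0.0
50 [-0.0073  0.0007  0.0013] 0.088
45 [-0.0137  0.0014  0.0013] 0.175
40 [-0.0202  0.0014  0.0013] 0.262
35 [-0.0266  0.001   0.0013] 0.349
30 [-0.033  -0.0001  0.0012] 0.437
25 [-0.0393 -0.0017  0.0012] 0.524
20 [-0.0454 -0.0038  0.0012] 0.611
15 [-0.0512 -0.0064  0.0012] 0.699
10 [-0.0569 -0.0096  0.0012] 0.786
```

Force of 7 N at the first notch, as expected. Continuing to the second stop.

drive_tool --increments '[[[-0.007,0.001,0.001],[0,0,0.088]],[[-0.014,0.001,0.001],[0,0,0.175]],[[-0.02,0.001,0.001],[0,0,0.262]],[[-0.027,0.001,0.001],[0,0,0.349]],[[-0.033,0,0.001],[0,0,0.437]]]'

```text
clock: 7.75
eef_pos: [0.6737, -0.0218, 0.1046]
tool_rot: [0.5, 0.866, 0.0, 0.001]
ft_force: [0.0, 0.8, 0.1]
grip_width: 0.004
```

```bash
python3 l.py
```

```text
t 7.75 pos [ 0.6737 -0.0218  0.1046] jig 0.0758 0.06 F [0.  0.8 0.1] grip 0.004
shift [0. 0. 0.] toolx yaw 119.98
85 [ 0.0531 -0.046   0.0005] -0.96
80 [ 0.0504 -0.0401  0.0005] -0.873
75 [ 0.0473 -0.0344  0.0005] -0.786
70 [ 0.0437 -0.0291  0.0005] -0.699
65 [ 0.0396 -0.0241  0.0005] -0.611
60 [ 0.0351 -0.0195  0.0005] -0.524
55 [ 0.0302 -0.0152  0.0006] -0.437
50 [ 0.025  -0.0115  0.0006] -0.349
45 [ 0.0194 -0.0082  0.0006] -0.262
40 [ 0.0136 -0.0054  0.0006] -0.175
35 [ 0.0076 -0.0031  0.0006] -0.088
30 [ 0.0014 -0.0013  0.0006] -0.0
25 [-0.005  -0.0001  0.0006] 0.087
20 [-0.0114  0.0006  0.0006] 0.174
15 [-0.0179  0.0007  0.0006] 0.261
10 [-0.0243  0.0002  0.0006] 0.349
```

It appears to have snapped ahead. I push until it meets the rigid stop to confirm.

drive_tool --increments '[[[-0.003,0.0,0],[0,0,0.04]],[[-0.006,0.0,0],[0,0,0.087]],[[-0.009,0.0,0],[0,0,0.087]],[[-0.009,0.0,0],[0,0,0.087]]]'

```text
clock: 8.15
eef_pos: [0.6757, -0.0244, 0.1043]
tool_rot: [0.534, 0.845, 0.002, -0.003]
ft_force: [-7.8, 11.3, 8.6]
grip_width: 0.006
```

```bash
python3 l.py|head -2
```

```text
t 8.15 pos [ 0.6757 -0.0244  0.1043] jig 0.0783 0.0578 F [-7.8 11.3  8.6] grip 0.006
shift [0. 0. 0.] toolx yaw 115.4
```

There is 14 N with no further motion, so this is the rigid stop. Back off and look.

drive_tool --increments '[[[0.015,0,0],[0,0,0]],[[0.035,0,0],[0,0,0]],[[0.04,0,-0.03],[0,0,0]],[[0.04,0,-0.07],[0,0,0]],[[0.04,0,-0.11],[0,0,0]]]'

```text
clock: 8.65
eef_pos: [0.6598, 0.0073, 0.2148]
tool_rot: [0.535, 0.845, -0.0, -0.0]
ft_force: [0.9, 0.5, 0.4]
grip_width: 0.001
```

drive_tool --increments '[[[0.04,0.02,0],[0,0,0]],[[0.08,0.02,0],[0,0,0]],[[0.12,0.02,0],[0,0,0]],[[0.15,0.02,0],[0,0,0]],[[0.15,0.02,0],[0,0,0]]]'

```text
clock: 9.15
eef_pos: [0.6125, 0.1566, 0.2136]
tool_rot: [0.533, 0.846, 0.001, -0.001]
ft_force: [-0.4, 0.3, -0.2]
grip_width: 0.006
```

```bash
python3 -c "
from h import *
go(0,0,.2)
for n in('top','scene'):
  p,d=camera(n); cv2.imwrite('pics/'+n+'3.png',p); np.save(n+'3.npy',d)
a=cv2.imread('pics/top3.png')[150:270,230:370]; b=cv2.imread('pics/scene3.png')[140:260,275:425]
cv2.imwrite('pics/m3.png',np.hstack([cv2.resize(a,(400,343),interpolation=2),cv2.resize(b,(400,343),interpolation=2)]))
P=cloud('top',np.load('top3.npy'))[150:265,225:322]
q=P[(P[...,2]>.117)&(P[...,2]<.13)]; k=np.median(q,0); print('knob',k,len(q),'jig angle',np.degrees(np.arctan2(*(k[:2]-H)[::-1])-YAW))
for i in(0,2,3):
  p=cv2.imread(f'pics/top{i}.png'); h=cv2.cvtColor(p,cv2.COLOR_BGR2HSV); m=cv2.inRange(h,(5,110,60),(22,255,255)); m[:220]=0;m[262:]=0;m[:,:262]=0;m[:,295:]=0
  v,u=np.nonzero(m); e=v.max(); r=ray('top',u[v>=e-1].mean(),e+.5,.034); print(i,'near jig',(r[:2]-O)@X,(r[:2]-O)@Y)
"
```

```text
t 9.15 pos [0.6125 0.1566 0.2136] jig -0.0165 0.2245 F [-0.4  0.3 -0.2] grip 0.006
shift [-0.1913 -0.1185  0.0131] toolx yaw 115.6
knob [ 0.68002112 -0.04133501  0.12296537] 63 jig angle 36.67962377272934
0 near jig -0.08078817574439551 0.0008044150243890517
2 near jig -0.06364354277474649 -0.0012768251669742243
3 near jig -0.06364354277474649 -0.0012768251669742243
```

View pics/m3.png

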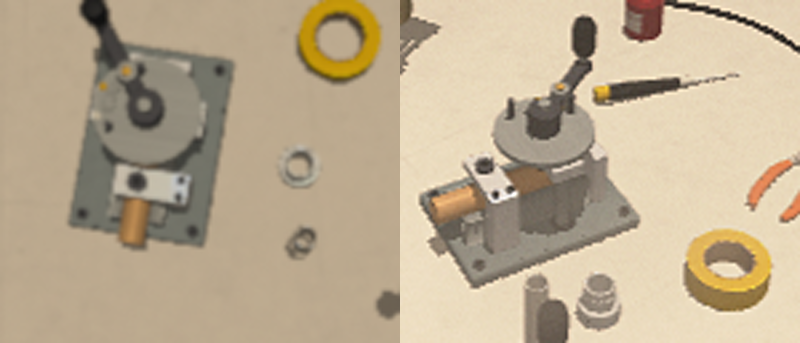

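The lever is at 36.7° (second stop is 36°), the tube is still home, the bystanders stand where they were, and the arm is clear.

```bash
python3 -c "
from plant import arm
print(arm.finish_job())"
```

```text
the job is handed in; nothing more can be done
None
```

The tube is home against the end stop and the lever is locked at its second stop. I handed the job in at about 9 s of the 45 s allowed. `finish_job` reports no verdict.

**Tube:** I pushed its near end with closed fingertips until the force rose to about 12 N with no further motion. The camera then put the near end at jig x ≈ -63.6 mm, against -63 mm when home. It read the same after clamping.

**Lever:** I pushed the knob along its arc with closed fingertips, past the first click, until it met the rigid stop at about 14 N. After I backed off it stayed at 36.7° left of the jig's x, against 36° for the second stop.

**Last checks:** The sleeve, ring and tape stood where they had been, judged by eye from the pictures. The wrist force was about zero with the arm clear.

**Disagreements and gaps:**
- The lever's open angle measured about 101–102° before I pushed it, not the stated 105°.
- The pad's clamping force could not be measured directly. I take it from the lever's position.

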